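Lay the settler cell down in the drip tray

ROBOT

A 6-joint arm with a two-finger parallel gripper is mounted at the origin on the work surface. World frame = base frame: x ahead of the robot, y to its left, z up, the work surface at z = 0. Lengths are in m, angles in rad, forces in N, time in s.
With the tool pointing down it reaches from about 0.35 to 0.775 m from the base axis. Payload 7.3 kg.
Tool frame: the origin (TCP) lies on the mounting face of the last link; the fingertips stand 178 mm ahead of it and the grasp point (between the pads) lies 159 mm ahead of it (robot.tcp_to_tips is the distance from the TCP to the fingertips, in m); z points along the fingers, y is the direction in which the jaws open and shut (so a half turn about z gives the same grasp; the last joint's range is limited). The gripper opens to 92 mm and grips with 3 to 60 N. Pads are 19 mm wide; open, the fingers measure 130 mm over their backs; the gripper's body (75 mm by 190 mm) begins 47 mm behind the grasp point.
Start: joints at [-1.478, 0.342, 1.524, -0, 1.275, -0.146], TCP at [0.124, -0.51, 0.405] pointing down, gripper open.
Joint ranges: [-2.53, 2.53], [-0.77, 2.02], [0.04, 2.7], [-1, 4.14], [0.28, 2.66], [-3.11, 3.11]. Speed limits (rad/s): [2.57, 2.57, 3.14, 3.14, 3.14, 3.14].

INTERFACE

Orientations are given as [roll, pitch, yaw] about the fixed x, y, z axes, in that order (R = Rz(yaw) Ry(pitch) Rx(roll)).
In Python, from cell import robot, viewer gives the robot as it stands.
- The arm moves only by the shell command python3 -m creep 'ROWS' [OPENING] [FORCE]. ROWS is JSON, a list that holds one entry, the list of rows, each a list of 6 numbers: the shift along the world's x, y, z in mm, then the turn, a rotation vector about the world's x, y, z in degrees. A call has 1 to 5 rows; each row shifts and turns the pose as measured when the row begins; what a row does not reach is not made up. A row lasts 1/12 s, in which the tool goes at most 41.7 mm and 7.16 degrees, less where a joint would pass 70% of its speed; a pose out of reach is approached as far as the arm can. A call with a gripper value outside its range is refused whole. OPENING is the closure, from -1 (fully open) to 1 (shut), set as the call begins (- or left out, the last holds). The fingers move at their own pace and stop on an object; FORCE is the grip in N (left out, the last holds). Time passes only in rows, so rows that do not move let the fingers close. It gives the time, the measured TCP pose, the force and the opening at its end, in the units of the state.
- robot.observe(): the state, without advancing time (a new reading comes with each control period).
- viewer.read_camera(name): name is "scene" or "top" or "wrist"; returns the picture (384x512x3 uint8, blue, green, red); there is no depth.
- viewer.camera_model(name): a dict with "fx", "fy", "cx", "cy" (pixels), "pose" (4x4, takes a point from camera to world coordinates); the wrist camera has in their place "mount" (4x4, takes a point from camera to tool coordinates, whose origin is the TCP and whose axes are the flange's). Camera axes: x right, y up, looking along -z (the intrinsics and any distortion apply to the point x, -y, -z); pixel columns grow to the right and rows downward; lengths in m; the calibration is good to about 2 mm. A picture is of the moment at which its call begins: read the wrist's pose just before it. camera_model takes no time and is no camera call.
- robot.hand_in(): hands the job in, once; it reports no verdict.
The state is a dict: "time": time; "qpos": joint angles; "qvel": joint speeds; "joint_efforts": joint torques, N m; "tool_pos": TCP position; "tool_rot": TCP orientation; "contact_force": force on the tool from outside, world axes, zero at the start; "torque": the same for the moment, N m; "opening": finger opening in m.
Only numpy, scipy, OpenCV 4.12 (cv2) and the standard library are available. Lean on these libraries where they do the work, as an engineer would, in place of code of your own. Each camera call takes 0.05 s, during which the arm holds its last target. There are 200 camera calls.

TASK

The tall white cell stands upright in the drip tray: push on its window side near the top so that it tips over towards the tray's metal stop bar and lies on its back with the window facing up. Then, with a push low on its foot end, slide it along the tray until its top end is fully home, flat against the stop bar. Only push it: do not lift or carry it, and leave everything else standing where it is.

Things in the scene. Friction and masses are not known exactly. Their poses are not given: they have to be found in the camera images.
- tray: Grey drip tray fixed to the bench, 280 (x) by 192 (y) mm. Origin: centre of its underside. Inner floor 6 mm above the bench; rims at both sides and the -x end 6 mm thick, 14 mm high. Across its +x end stands the metal stop bar, 36 mm above the bench, its face towards the cell at x = +125 mm. Tray +x is the direction in which the cell falls and slides.
- cell: Loose white polymer block 44 (x) by 60 (y) by 120 (z) mm, about 0.4 kg, standing in the tray. Origin: centre of its underside, z up. Its -x face is the clear bolted window (bolt heads only for looks), its +x face the plain back, towards the stop bar within 10 degrees. Lying as wanted, it is 44 mm high, its z along tray +x, its underside the end away from the bar.
- cell_heel (a point): Middle of the lower edge of the cell's back, (22, 0, 0) mm in its frame: the edge about which it tips, which stays on the tray floor while the cell is only pushed. At the start it is 155 to 180 mm from the stop bar, so the cell when lain down is still 35 to 60 mm short of the bar. Friction on the tray is about 0.45 to 0.75.
- cell_top_left (a point): Corner of the cell's top end on its back, at (22, 30, 120) mm in the cell's frame. Must come to the stop bar.
- cell_top_right (a point): The other corner of the top end on the back, at (22, -30, 120) mm in the cell's frame. Must come to the stop bar.
- plug: Loose white stopper plug, 34 mm across, 30 mm high, in the tray's corner near its -x, +y end. Origin: centre of its underside. Bystander, leave alone.
- vial: Small amber vial with black cap, 26 mm across, 55 mm high, in the tray near its -x, -y corner. Origin: centre of its underside. Bystander, leave alone.
- beaker: Clear beaker 68 mm across, 85 mm high, on the bench beside the tray. Origin: centre of its underside. Bystander, leave alone.
- flask: White bottle 60 mm across, 140 mm high, on the bench beside the tray. Origin: centre of its underside. Bystander, leave alone.
- motor: Black stirrer motor on a round flange, 48 mm across, 112 mm high, on the bench beside the tray. Origin: centre of its underside. Bystander, leave alone.
- wrench: Steel wrench 160 mm long lying on the bench far to the left. Origin: its underside. Bystander, leave alone.
- spare: Short white block with a clear face, 45 by 60 by 65 mm high, on the bench far to the right. Origin: centre of its underside. Bystander, leave alone.
There are look-alikes about, which are no part of the job. Leave any green or purple look-alike of the cell alone.

How it is judged:
By the outcome, as a careful person would: the job done as asked, in the order asked, and still so for the second after the job is handed in, with the robot touching nothing.
It also fails if it takes over 45 s, if anything falls off the work surface, if the arm or the gripper's body presses on something with over 40 N, if the wrist force passes 120 N, or if a joint passes its speed limit or range.

## Working session

There is one attempt and no reset: what is moved stays moved. The work goes in short steps, Python scripts to look and compute and a shell command to move; the robot and the scene stay as the last step left them, time stands still between calls to the robot, and variables do not carry over. Pictures are saved under pics/ and viewed, about 8 in all and at most 12, crops included, and the job is handed in when it is done.

```bash
mkdir -p pics; ls
python3 - <<'E'
from cell import robot, viewer
import cv2,numpy as np
np.set_printoptions(precision=4,suppress=True)
s=robot.observe(); print(s['time'],s['tool_pos'],s['tool_rot'],s['contact_force'])
for n in("scene","top"):
    cv2.imwrite(f"pics/{n}0.png",viewer.read_camera(n)); print(n,viewer.camera_model(n))
print(viewer.camera_model("wrist"))
E
```

```text
pics
0.0 [ 0.1242 -0.5099  0.404 ] [-3.14   -0.0002  0.2388] [ 0.3939 -0.0704  0.7176]
scene {'fx': 453.57878438139454, 'fy': 453.57878438139454, 'cx': 248.85044536323622, 'cy': 193.51982084504638, 'pose': array([[-0.8744, -0.3996,  0.2754,  0.9146],
       [ 0.4852, -0.7118,  0.5078,  0.6255],
       [-0.0069,  0.5776,  0.8163,  1.0971],
       [ 0.    ,  0.    ,  0.    ,  1.    ]])}
top {'fx': 409.9580306237381, 'fy': 409.9580306237381, 'cx': 251.3781281635007, 'cy': 194.63759133970333, 'pose': array([[-0.0133,  0.9952, -0.0972,  0.4443],
       [-0.9997, -0.0114,  0.0193,  0.0127],
       [ 0.0181,  0.0975,  0.9951,  1.3416],
       [ 0.    ,  0.    ,  0.    ,  1.    ]])}
{'fx': 319.7473612361817, 'fy': 319.7473612361817, 'cx': 252.68854021906927, 'cy': 194.07162541528209, 'mount': array([[ 0.0006,  0.9696,  0.2447,  0.0654],
       [ 1.    , -0.0009,  0.0009,  0.0007],
       [ 0.0011,  0.2447, -0.9696,  0.0203],
       [ 0.    ,  0.    ,  0.    ,  1.    ]])}
```

View pics/top0.png

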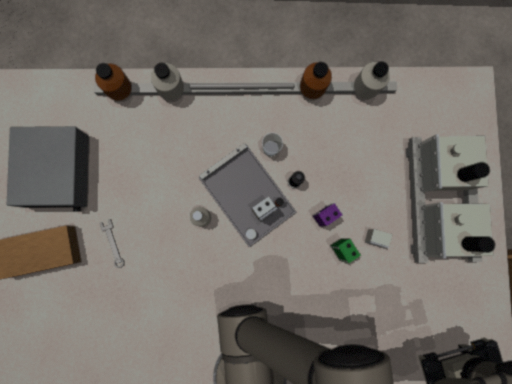

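View pics/scene0.png

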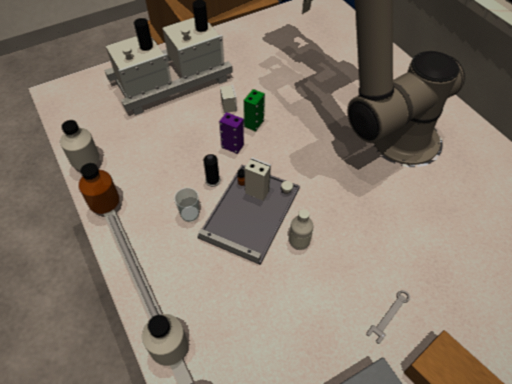

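The top view shows the tray with its stop bar at the upper left (200,178)-(245,145), the cell near (263,207), the plug at (251,235) and the vial at (280,203). I'll enlarge both views to measure.

Run:
```python
import cv2,numpy as np
a=cv2.imread('pics/top0.png')[135:255,190:310]; b=cv2.imread('pics/scene0.png')[150:270,190:320]
a=cv2.resize(a,None,fx=5,fy=5,interpolation=cv2.INTER_CUBIC)
b=cv2.resize(b,None,fx=6,fy=6,interpolation=cv2.INTER_CUBIC)[:600]
cv2.imwrite('pics/a.png',a);cv2.imwrite('pics/b.png',b[:600,:780])
```

```text
(no output)
```

View pics/a.png

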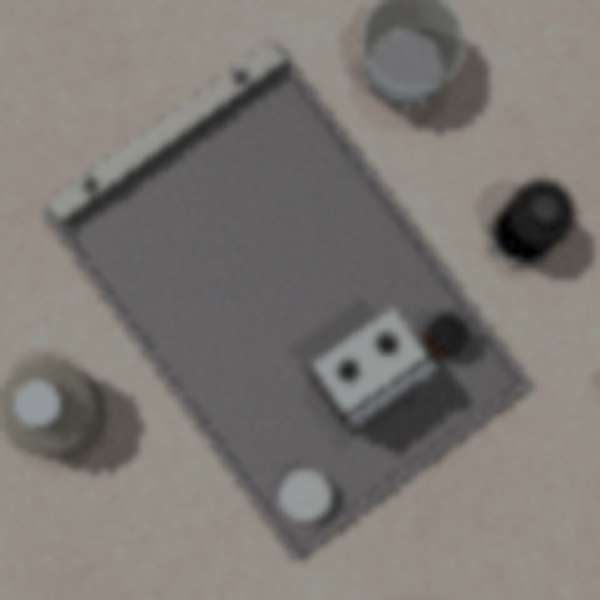

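View pics/b.png

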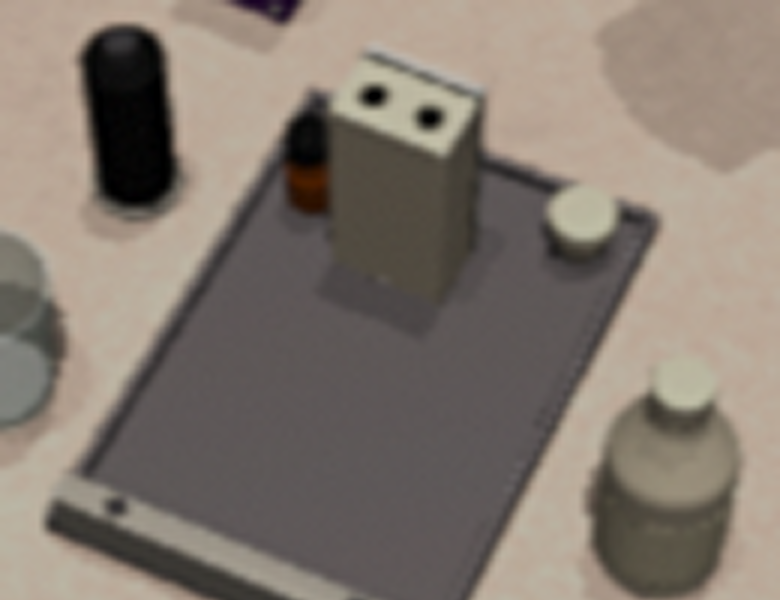

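Top crop: cell top (4 corners) at (393,308),(313,362),(352,422),(435,362); the vial stands right beside the cell's -y side. Bar front edge runs from (75,222) to (292,62). Scene crop: back top edge (330,105)-(447,152), back bottom (335,255)-(432,302).

```bash
cat > h.py <<'E'
import numpy as np
from cell import viewer
np.set_printoptions(precision=4,suppress=True)
def ray(m,uv,z,pose=None):
    P=m['pose'] if pose is None else pose
    d=P[:3,:3]@np.array([(uv[0]-m['cx'])/m['fx'],-(uv[1]-m['cy'])/m['fy'],-1])
    o=P[:3,3]; return o+d*(z-o[2])/d[2]
E
python3 - <<'E'
from h import *
t=viewer.camera_model('top'); s=viewer.camera_model('scene')
A=lambda x,y,z:ray(t,(x/5+189.6,y/5+134.6),z)
B=lambda x,y,z:ray(s,(x/6+189.58,y/6+149.58),z)
def show(n,L): print(n); [print('  ',p) for p in L]
rim=[A(300,560,.014),A(532,385,.014)]; bar=[A(75,222,.036),A(292,62,.036)]; bb=[A(48,213,.036),A(280,43,.036)]
show('rim -x L,R',rim);show('bar front L,R',bar);show('bar back',bb)
yaw=lambda p,q:np.degrees(np.arctan2(*( (p-q)[:2]*[-1,1])))  # dir p-q is +y axis
for L in(rim,bar,bb): d=(L[0]-L[1])[:2]; print('yaw',np.degrees(np.arctan2(-d[0],d[1])),np.linalg.norm(d))
c=[A(393,308,.126),A(313,362,.126),A(352,422,.126),A(435,362,.126)]
show('cell top bR bL wL wR',c); print('ctr',np.mean(c,0))
for p,q in((1,0),(2,3)): d=(c[p]-c[q])[:2]; print('cell yaw',np.degrees(np.arctan2(-d[0],d[1])),np.linalg.norm(d))
c2=[B(330,105,.126),B(447,152,.126),B(485,92,.126),B(365,52,.126)]
show('scene cell top bR bL wL wR',c2); print('ctr',np.mean(c2,0)); d=(c2[1]-c2[0])[:2]; print(np.degrees(np.arctan2(-d[0],d[1])))
show('scene bottom back R,L',[B(335,255,.006),B(432,302,.006)])
show('vial top,plug,flask top,motor top,beaker',[A(448,335,.055),A(305,495,.036),A(38,400,.14),A(545,208,.112),A(410,60,.085)])
E
```

```text
rim -x L,R
   [ 0.4063 -0.0051  0.014 ]
   [ 0.517  -0.1573  0.014 ]
bar front L,R
   [0.624  0.1367 0.036 ]
   [ 0.7269 -0.0038  0.036 ]
bar back
   [0.63   0.1539 0.036 ]
   [0.7395 0.0038 0.036 ]
yaw 36.04643426906498 0.18816589002302297
yaw 36.24698211177445 0.17412375806261082
yaw 36.122874423159814 0.18579367601175187
cell top bR bL wL wR
   [ 0.5579 -0.061   0.126 ]
   [ 0.5262 -0.0129  0.126 ]
   [ 0.4903 -0.0355  0.126 ]
   [ 0.5253 -0.0854  0.126 ]
ctr [ 0.5249 -0.0487  0.126 ]
cell yaw 33.3467694616074 0.05762269419608049
cell yaw 35.04555762218806 0.06100445824281563
scene cell top bR bL wL wR
   [ 0.5541 -0.0618  0.126 ]
   [ 0.5212 -0.0123  0.126 ]
   [ 0.4887 -0.0337  0.126 ]
   [ 0.525  -0.0813  0.126 ]
ctr [ 0.5222 -0.0473  0.126 ]
33.620732964898956
scene bottom back R,L
   [ 0.5528 -0.0628  0.006 ]
   [ 0.5252 -0.0151  0.006 ]
vial top,plug,flask top,motor top,beaker
   [ 0.547  -0.0997  0.055 ]
   [ 0.4478 -0.0085  0.036 ]
   [0.5049 0.1486 0.14  ]
   [ 0.619  -0.1552  0.112 ]
   [ 0.7169 -0.0768  0.085 ]
```

Tray yaw comes out at about 36°, cell yaw at about 34° and cell centre near (0.5235,-0.048). The heel is about 171 mm from the bar, within the stated 155–180. Both cameras agree to 3 mm. I'll move with the gripper shut to a staging point behind the window.

```bash
python3 -m creep '[[[26,31,0,0,0,0],[26,31,0,0,0,0],[26,31,0,0,0,0],[26,31,0,0,0,2],[26,31,0,0,0,2]]]' 1 20; python3 -m creep '[[[26,31,0,0,0,4],[26,31,0,0,0,4],[26,31,0,0,0,4],[26,31,0,0,0,4],[26,31,0,0,0,0]]]'
```

```text
time: 0.52
tool_pos: [0.2527, -0.3543, 0.401]
tool_rot: [-3.138, 0.002, 0.298]
contact_force: [-0.2, -0.5, 0.1]
opening: 0.0633
time: 0.93
tool_pos: [0.3843, -0.1923, 0.4003]
tool_rot: [-3.136, 0.002, 0.59]
contact_force: [0.7, -0.7, -0.3]
opening: 0.0294
```

```bash
python3 -m creep '[[[22,27,0,0,0,0],[22,27,0,0,0,0],[22,27,0,0,0,0],[20,26,0,0,0,0],[0,0,0,0,0,0]]]'
python3 - <<'E'
from h import *
from cell import robot; import cv2
from scipy.spatial.transform import Rotation as R
s=robot.observe(); im=viewer.read_camera('wrist'); cv2.imwrite('pics/w1.png',im)
m=viewer.camera_model('wrist'); T=np.eye(4);T[:3,:3]=R.from_euler('xyz',s['tool_rot']).as_matrix();T[:3,3]=s['tool_pos'];T=T@m['mount']
np.save('T1.npy',T); print(s['tool_pos'],s['tool_rot'],s['opening'])
E
```

```text
time: 1.35
tool_pos: [0.4759, -0.0732, 0.3993]
tool_rot: [-3.134, 0.001, 0.597]
contact_force: [-1.2, -0.6, -0.3]
opening: 0.0007
[ 0.4759 -0.0732  0.3993] [-3.1343  0.0007  0.5974] 0.0007346494671389019
```

View pics/w1.png

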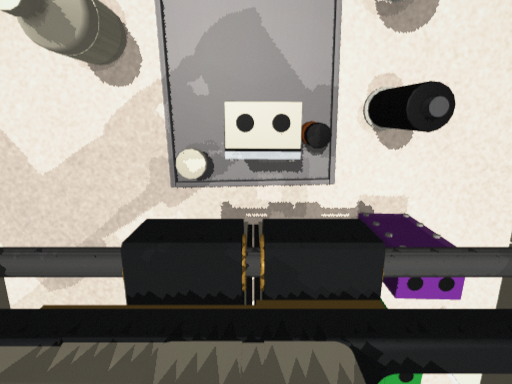

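The wrist view shows the cell top at (225–302, 102–157), squared up with the tool. The vial is close by at (317,134) and the plug at (193,164). The tray is nearly square to the tool too. I'll measure the offsets.

Run:
```python
from h import *
T=np.load('T1.npy'); m=viewer.camera_model('wrist')
f=lambda u,v,z:ray(m,(u,v),z,T)
yaw=lambda p,q:np.degrees(np.arctan2(*((p-q)[:2]*np.array([-1,1]))))
c=[f(302,102,.126),f(225,101.5,.126),f(225,157,.126),f(301,158,.126)]
print(np.array(c)); print(np.mean(c,0), yaw(c[1],c[0]),yaw(c[2],c[3]),[np.linalg.norm(c[i]-c[(i+1)%4]) for i in range(4)])
r=[f(176,186,.014),f(334,184,.014)]; print('rim',np.array(r),yaw(r[0],r[1]),np.linalg.norm(r[0]-r[1]))
l=[f(160,0,.014),f(340,0,.014)]
for a,b in zip(l,r): d=a-b; print('side yaw',np.degrees(np.arctan2(d[1],d[0])))
a=np.radians(34.3); e=np.array([np.cos(a),np.sin(a)]);n=np.array([-e[1],e[0]])
tp=np.array([.4759,-.0732]); d=np.mean(c,0)[:2]-tp; print('cell centre rel tool',d@e,d@n)
for nm,p in(('plug',f(193,160,.036)),('vial',f(318,135,.055)),('motor',f(438,107,.112))): q=p[:2]-np.mean(c,0)[:2]; print(nm,p,q@e,q@n)
```

```text
[[ 0.5568 -0.0616  0.126 ]
 [ 0.5242 -0.013   0.126 ]
 [ 0.4887 -0.0361  0.126 ]
 [ 0.522  -0.0863  0.126 ]]
[ 0.5229 -0.0492  0.126 ] 33.89444510620934 33.575499869068764 [np.float64(0.0585292826350715), np.float64(0.0423239458430855), np.float64(0.06024930713677648), np.float64(0.04266884758219862)]
rim [[ 0.4094 -0.0068  0.014 ]
 [ 0.5157 -0.1578  0.014 ]] 35.11561312931336 0.1846789609588702
side yaw 35.71305432446109
side yaw 36.007610834801994
cell centre rel tool 0.05236642217165643 -0.006700362149648996
plug [ 0.4518 -0.009   0.036 ] -0.036086132763500686 0.07333834416340056
vial [ 0.5478 -0.1004  0.055 ] -0.008276233138660523 -0.05633310653461559
motor [ 0.6165 -0.1553  0.112 ] 0.017549460200229412 -0.1403356618815546
```

```bash
python3 -m creep '[[[4,-6,0,0,0,0],[0,0,-38,0,0,0],[0,0,-38,0,0,0],[0,0,-38,0,0,0],[0,0,0,0,0,0]]]'; python3 -m creep '[[[5,3.3,0,0,0,0],[5,3.3,0,0,0,0],[0,0,0,0,0,0]]]'
```

```text
time: 1.82
tool_pos: [0.478, -0.0853, 0.2837]
tool_rot: [-3.141, -0.0, 0.596]
contact_force: [-0.5, 0.8, -0.5]
opening: 0.0001
time: 2.07
tool_pos: [0.489, -0.0818, 0.2862]
tool_rot: [-3.141, 0.0, 0.591]
contact_force: [0.1, 0.6, 0.6]
opening: 0.0007
```

```bash
python3 -m creep '[[[-3,5.5,0,0,0,0],[3,2,0,0,0,0],[3,2,0,0,0,0]]]'; python3 -m creep '[[[4,2.7,0,0,0,0],[4,2.7,0,0,0,0],[4,2.7,0,0,0,0]]]'
```

```text
time: 2.32
tool_pos: [0.4933, -0.0724, 0.2909]
tool_rot: [3.135, -0.005, 0.59]
contact_force: [0.8, 0.2, -0.3]
opening: 0.0005
time: 2.57
tool_pos: [0.5065, -0.0632, 0.2932]
tool_rot: [3.132, -0.007, 0.591]
contact_force: [0.3, -0.8, 0.1]
opening: 0.0005
```

Contact force for tipping is only about 1 N, which is hidden in the noise. I'll keep pushing and trim the upward z drift.

```bash
python3 -m creep '[[[4,2.7,-2,0,0,0],[4,2.7,-2,0,0,0]]]'
python3 - <<'E'
from h import *
import cv2
im=viewer.read_camera('scene')[130:250,190:320]
cv2.imwrite('pics/s2.png',cv2.resize(im,None,fx=5,fy=5,interpolation=cv2.INTER_CUBIC))
E
```

```text
time: 2.73
tool_pos: [0.5157, -0.057, 0.2896]
tool_rot: [3.131, -0.008, 0.592]
contact_force: [0.0, 0.0, 0.6]
opening: 0.0005
```

View pics/s2.png

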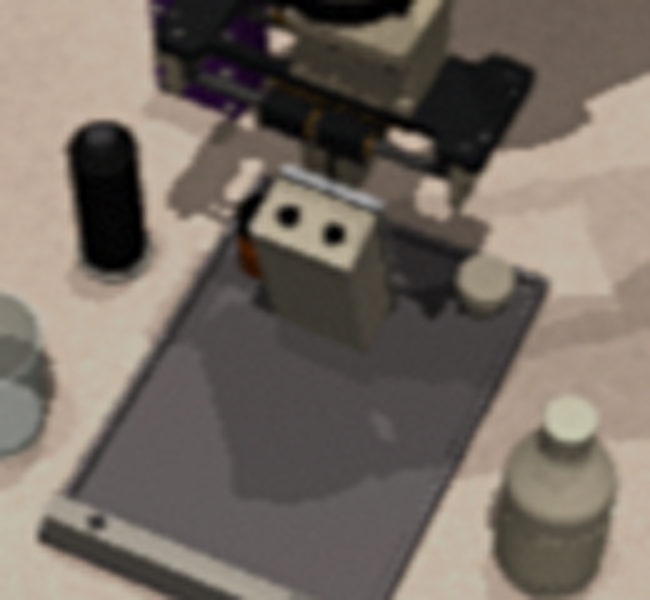

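The cell (top around (320,220)) is leaning squarely towards the bar with the fingers behind it, so I'll continue.

```bash
python3 -m creep '[[[4,2.7,-2,0,0,0],[4,2.7,-2,0,0,0],[4,2.7,-2,0,0,0],[4,2.7,-1,0,0,0],[4,2.7,-1,0,0,0]]]';python3 -m creep '[[[3,2,-1,0,0,0],[3,2,0,0,0,0],[0,0,0,0,0,0],[0,0,0,0,0,0],[0,0,0,0,0,0]]]'
python3 - <<'E'
from h import *
import cv2
im=viewer.read_camera('scene')[130:250,190:320]
cv2.imwrite('pics/s3.png',cv2.resize(im,None,fx=5,fy=5,interpolation=cv2.INTER_CUBIC))
E
```

```text
time: 3.2
tool_pos: [0.538, -0.0418, 0.2792]
tool_rot: [3.133, -0.007, 0.592]
contact_force: [0.2, 0.1, 0.3]
opening: 0.0003
time: 3.62
tool_pos: [0.5455, -0.0365, 0.2775]
tool_rot: [3.133, -0.007, 0.593]
contact_force: [-0.5, -0.6, 0.4]
opening: 0.0004
```

View pics/s3.png

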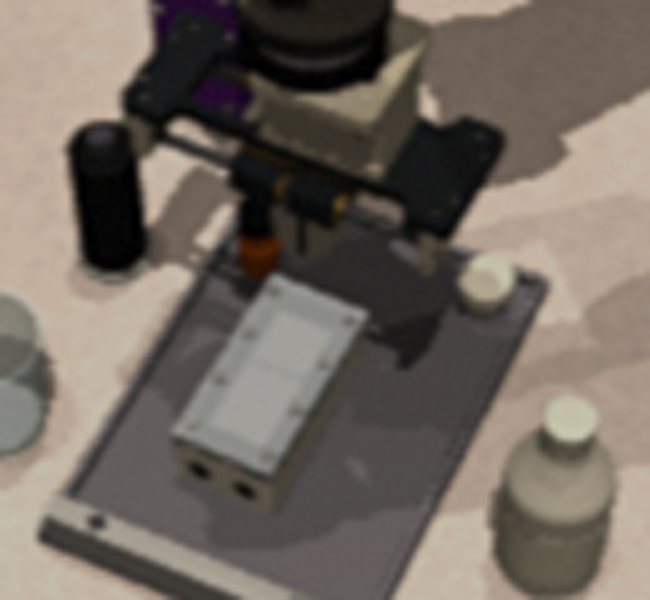

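The cell lies on its back, window up, with window corners (275,275),(368,317),(270,472),(177,433). Its top end is still short of the bar, and the vial, plug and flask are unmoved. Next I'll measure the foot end.

Run:
```python
from h import *
s=viewer.camera_model('scene'); B=lambda x,y,z:ray(s,(x/5+189.6,y/5+129.6),z)
c=np.array([B(275,275,.05),B(368,317,.05),B(270,472,.05),B(177,433,.05)]);print(c,c.mean(0))
foot=(c[0]+c[1])/2; top=(c[2]+c[3])/2; d=top-foot; print('foot',foot,'len',np.linalg.norm(d),'yaw',np.degrees(np.arctan2(d[1],d[0])))
b=[B(62,500,.036),]; print('bar pt',b)
a=np.radians(35.9); e=np.array([np.cos(a),np.sin(a)]);n=np.array([-e[1],e[0]])
C=np.array([.574,-.002])
for p in c: print('tray xy',(p[:2]-C)@e,(p[:2]-C)@n)
```

```text
[[ 0.5567 -0.0593  0.05  ]
 [ 0.525  -0.0076  0.05  ]
 [ 0.6226  0.0553  0.05  ]
 [ 0.655   0.0086  0.05  ]] [ 0.5898 -0.0007  0.05  ]
foot [ 0.5409 -0.0334  0.05  ] len 0.11773460299903726 yaw 33.7354724242715
bar pt [array([0.7258, 0.0081, 0.036 ])]
tray xy -0.04756836379517688 -0.03624577011497847
tray xy -0.04295307320933123 0.024202894253576378
tray xy 0.07296954029143266 0.017955577608917316
tray xy 0.07181021935171689 -0.038891924645515365
```

```bash
python3 -m creep '[[[-21,-11,0,0,0,1],[-21,-11,0,0,0,1],[0,0,0,0,0,0]]]'; python3 -m creep '[[[0,0,-25,0,0,0],[0,0,-25,0,0,0],[0,0,-25,0,0,0],[0,0,0,0,0,0]]]'
```

```text
time: 3.92
tool_pos: [0.5023, -0.0589, 0.2775]
tool_rot: [3.133, -0.007, 0.631]
contact_force: [-0.1, -0.2, 0.1]
opening: 0.001
time: 4.25
tool_pos: [0.5026, -0.0601, 0.2036]
tool_rot: [3.126, -0.013, 0.627]
contact_force: [-0.2, -0.1, -0.3]
opening: 0.0009
```

```bash
python3 -m creep '[[[8,5.8,-3,0,0,0],[8,5.8,-2,0,0,0],[6,4.4,-1,0,0,0],[3,2.2,0,0,0,0],[3,2.2,0,0,0,0]]]';python3 -m creep '[[[4,3,-1,0,0,0],[4,3,-1,0,0,0],[4,3,-1,0,0,0]]]'
```

```text
time: 4.67
tool_pos: [0.5349, -0.0379, 0.2006]
tool_rot: [3.123, -0.015, 0.626]
contact_force: [-2.1, -1.1, -0.3]
opening: 0.0007
time: 4.92
tool_pos: [0.5479, -0.0283, 0.1995]
tool_rot: [3.122, -0.014, 0.627]
contact_force: [-3.7, -2.6, 4.0]
opening: 0.0002
```

```bash
python3 -m creep '[[[4,3,-1,0,0,0],[4,3,-1,0,0,0],[4,3,-1,0,0,0]]]'; python3 -m creep '[[[3,2.1,-1,0,0,0],[3,2.1,-1,0,0,0]]]'
python3 - <<'E'
from h import *
import cv2
im=viewer.read_camera('scene')[160:270,190:320]
cv2.imwrite('pics/s4.png',cv2.resize(im,None,fx=5,fy=5,interpolation=cv2.INTER_CUBIC))
E
```

```text
time: 5.17
tool_pos: [0.5607, -0.0187, 0.1969]
tool_rot: [3.122, -0.013, 0.627]
contact_force: [-3.7, -3.4, 4.2]
opening: 0.0008
time: 5.33
tool_pos: [0.5674, -0.0139, 0.1946]
tool_rot: [3.122, -0.013, 0.627]
contact_force: [-3.9, -1.7, 3.7]
opening: 0.0007
```

View pics/s4.png

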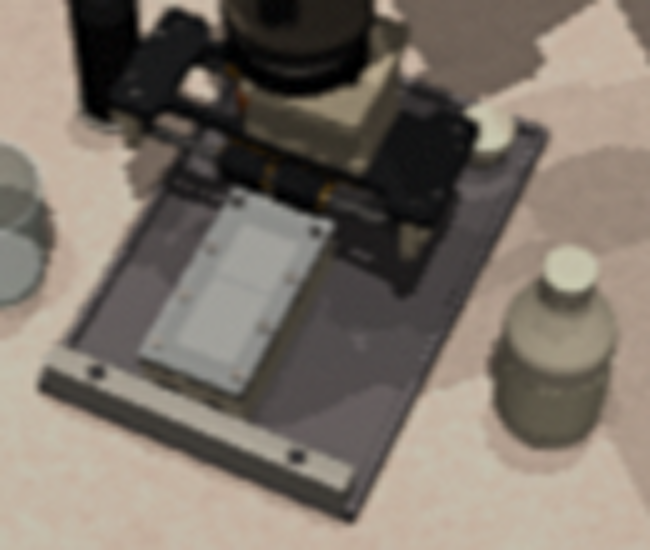

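The cell, with its top end around (190,375), is sliding straight and is roughly 12 mm short of the bar. I'll keep going in small rows and watch the force.

```bash
python3 -m creep '[[[3,2.1,-0.5,0,0,0],[3,2.1,0,0,0,0]]]'; python3 -m creep '[[[2,1.4,0,0,0,0],[2,1.4,0,0,0,0]]]';  python3 -m creep '[[[1.5,1,0,0,0,0],[1.5,1,0,0,0,0]]]'
```

```text
time: 5.55
tool_pos: [0.573, -0.0099, 0.1936]
tool_rot: [3.123, -0.009, 0.628]
contact_force: [-18.1, -17.4, 16.1]
opening: 0.0005
time: 5.72
tool_pos: [0.5747, -0.0092, 0.1937]
tool_rot: [3.126, 0.002, 0.629]
contact_force: [-12.6, -10.9, 10.2]
opening: 0.0009
time: 5.88
tool_pos: [0.5758, -0.0089, 0.1938]
tool_rot: [3.128, 0.01, 0.629]
contact_force: [-9.7, -7.2, 7.6]
opening: 0.0003
```

The force rose to about 30 N at tool tray-x -5 mm, which is where bar contact was predicted. I'll back off, retreat and check.

```bash
python3 -m creep '[[[-4,-3,0,0,0,0],[-12,-8.5,0,0,0,0],[-16,-12,0,0,0,0],[0,0,35,0,0,0],[0,0,35,0,0,0]]]'; python3 -m creep '[[[-25,-25,20,0,0,0],[-25,-25,20,0,0,0],[-25,-25,0,0,0,0],[0,0,0,0,0,0]]]'
python3 - <<'E'
from h import *
import cv2
im=viewer.read_camera('scene')[160:270,190:320]; t=viewer.read_camera('top')[135:255,190:310]
im=cv2.resize(im,(480,406),interpolation=cv2.INTER_CUBIC);t=cv2.resize(t,(0,0),fx=406/120,fy=406/120,interpolation=cv2.INTER_CUBIC)
out=np.hstack([im,t[:, :320]]); cv2.imwrite('pics/s5.png',out)
E
```

```text
time: 6.3
tool_pos: [0.5421, -0.032, 0.2581]
tool_rot: [3.137, 0.013, 0.628]
contact_force: [1.8, -0.2, 0.2]
opening: 0.0006
time: 6.63
tool_pos: [0.4681, -0.1078, 0.3061]
tool_rot: [3.123, -0.001, 0.632]
contact_force: [0.2, -0.7, -0.4]
opening: 0.0001
```

View pics/s5.png

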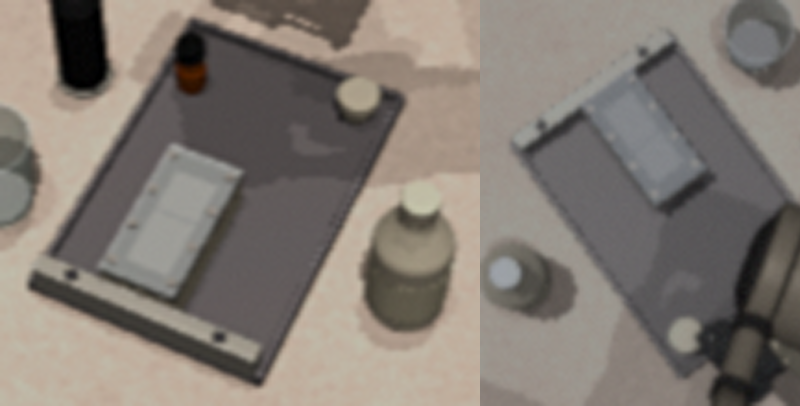

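In the scene view the cell (left) lies window up, with its top end at the bar. I'll look at the joint from close above with the wrist camera.

```bash
python3 -m creep '[[[28,24,4,0,0,0],[28,24,4,0,0,0],[28,24,4,0,0,0],[28,24,0,0,0,0],[28,24,0,0,0,0]]]'; python3 -m creep '[[[0,0,0,0,0,0],[0,0,0,0,0,0]]]'
python3 - <<'E'
from h import *
from cell import robot; import cv2
from scipy.spatial.transform import Rotation as R
s=robot.observe(); im=viewer.read_camera('wrist')
m=viewer.camera_model('wrist'); T=np.eye(4);T[:3,:3]=R.from_euler('xyz',s['tool_rot']).as_matrix();T[:3,3]=s['tool_pos'];np.save('T2.npy',T@m['mount'])
cv2.imwrite('pics/w2.png',cv2.resize(im[0:230,130:430],None,fx=2.6,fy=2.6,interpolation=cv2.INTER_CUBIC))
E
```

```text
time: 7.15
tool_pos: [0.6152, 0.0192, 0.3168]
tool_rot: [3.124, -0.006, 0.624]
contact_force: [0.7, -0.8, -0.3]
opening: 0.0002
time: 7.32
tool_pos: [0.6205, 0.0276, 0.3143]
tool_rot: [3.124, -0.01, 0.632]
contact_force: [0.3, 0.2, -0.8]
opening: 0.0004
```

View pics/w2.png

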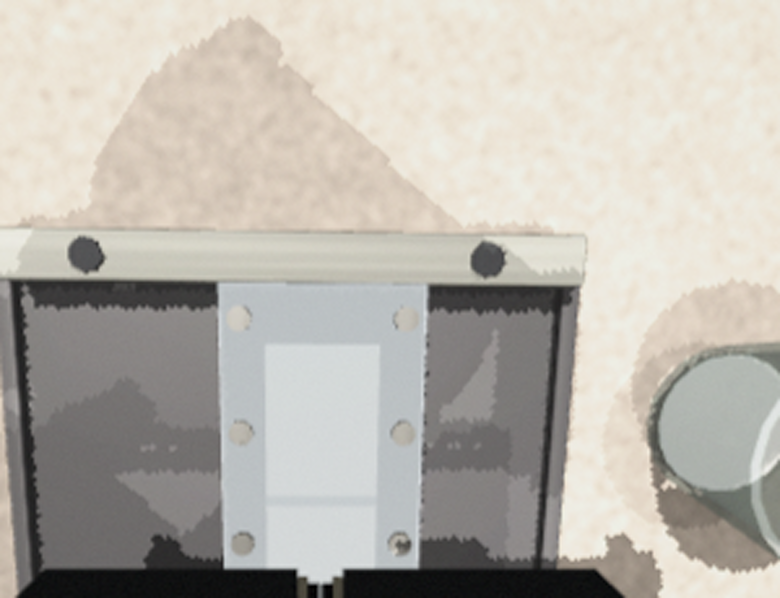

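The wrist camera is almost directly above the bar face. The cell's top end, (217,284) to (427,286), coincides with the bar's front edge, (20,282) to (578,287), at both corners, and no gap shows. The tool is clear, so I'm handing in.

Run:
```python
from h import *
from cell import robot
T=np.load('T2.npy'); m=viewer.camera_model('wrist'); a=np.radians(35.9); e=np.array([np.cos(a),np.sin(a)])
f=lambda u,v,z:(ray(m,(u/2.6+129.8,v/2.6-.3),z,T)[:2]-[.574,-.002])@e
print('cell top end L,R',f(217,284,.05),f(427,286,.05),'bar',f(217,283.8,.036),f(427,285.6,.036),'cam',(T[:2,3]-[.574,-.002])@e)
print(robot.hand_in())
```

```text
cell top end L,R 0.12593379381981556 0.12577302449617456 bar 0.1263130456688621 0.1262016746681179 cam 0.12031979479720316
the job is handed in; nothing more can be done
None
```

I tipped the cell with a slow push near the top of its window side, so it lies on its back with the window up. I then slid it along the tray with a low push on its foot end until it met the stop bar. The job is handed in at about 7.4 s.

- **Position:** The last wrist view put both top corners within about 0.5 mm of the bar face. They read x = 125.9 and 125.8 mm in the tray frame, against 126.3 and 126.2 mm for the bar. The top end lies parallel to the bar with no visible gap. The calibration is only good to about 2 mm, so the flush edge in the picture is the stronger evidence.
- **Force:** The highest wrist force I read was about 30 N, on meeting the bar. That is below the 120 N limit.
- **Other objects:** The vial, plug, flask, motor and beaker looked untouched in the later views. I did not look again at the wrench, the spare block or the look-alikes, but the arm never came near them at low height.
- **Odd reading:** During the final press the tool tilted by about 1° and its force eased to about 14 N. The wrist picture after I backed off showed the cell still flush with the bar.

No check failed or disagreed.

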